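Lock the skate truck into its cradle with the two sliding keepers

TASK

Lock the skate truck down in its cradle: push the two sliding keepers, one on each side of it, along the rails towards the truck until each drops into its notch with its lip over the end of the truck's base plate, and do not drive either of them on past the notch. Push only, from the outside, with the fingertips or the outside of the fingers: do not pinch the keepers, and do not lift or shift the truck or anything else lying around.

Things in the scene. Friction and masses are not known exactly. Their poses are not given: they have to be found in the camera images.
- cradle: aluminium truck cradle fixed to the mat, 100 mm (its x) by 388 mm (its y, along the rails); origin at the middle of its underside, on the 3 mm rubber mat; bed top 12 mm and the two guide rails' tops (at x = +-43 mm) 22 mm above the origin; end bars 22 mm tall at y = +-190 mm. Two keepers slide on the rails along its y, one on each side of the truck. Across the bed between the rails, at y = +-60 and +-75 mm, pairs of small round ribs form each keeper's notch
- left_keeper (a joint): slide of the left keeper (the cradle's +y side) in m, 0 at the outer end, growing inwards to the truck; starts 0 to 0.035, notch centre 0.075, end stop 0.105. Friction about 1 N. From 0.061 a sprung ball climbs a rib: the push rises to about 9 N and falls to nothing at the crest, 0.068; just beyond it the keeper jumps into the notch by itself. A second, taller rib beyond it starts to resist at once and takes about 17 N to cross
- left_bar (a point): middle of the left keeper's crossbar, on its top, 46 mm above the work surface. Steel bar 110 mm across the rails, 40 mm along them, 20 mm tall; an upright plate 8 mm thick and 34 mm tall stands along its outer edge; a lip 50 mm wide sticks 16 mm out of its inner edge, and ends up 8 mm over the base plate, 4 mm clear above it
- left_face (a point): middle of the outer face of the left keeper's upright plate, the face to push on: flat and vertical, 110 mm across the rails, 34 mm tall (46 to 80 mm above the work surface), the plate 8 mm thick. Axes parallel to the cradle's: outwards is +y, the push goes the other way. It moves with the keeper
- right_keeper (a joint): slide of the right keeper (the cradle's -y side) in m, 0 at the outer end, growing inwards to the truck; starts 0 to 0.035, notch centre 0.075, end stop 0.105. Friction about 1 N. From 0.061 a sprung ball climbs a rib: the push rises to about 9 N and falls to nothing at the crest, 0.068; just beyond it the keeper jumps into the notch by itself. A second, taller rib beyond it starts to resist at once and takes about 17 N to cross
- right_bar (a point): middle of the right keeper's crossbar, on its top, 46 mm above the work surface. Steel bar 110 mm across the rails, 40 mm along them, 20 mm tall; an upright plate 8 mm thick and 34 mm tall stands along its outer edge; a lip 50 mm wide sticks 16 mm out of its inner edge, and ends up 8 mm over the base plate, 4 mm clear above it
- right_face (a point): middle of the outer face of the right keeper's upright plate, the face to push on: flat and vertical, 110 mm across the rails, 34 mm tall (46 to 80 mm above the work surface), the plate 8 mm thick. Axes parallel to the cradle's: outwards is -y, the push goes the other way. It moves with the keeper
- truck: loose aluminium skate truck sitting on the cradle's plinth midway between the keepers: base plate 56 x 80 x 8 mm with the 80 mm along the rails, hanger and 190 mm steel axle across the rails, 34 mm above the underside, 52 mm tall in all, 350 g. Origin at the middle of the base plate's underside. It stays put
- hex_key: chrome L-shaped hex key, 85 x 26 mm, 6 mm thick, lying beside the cradle on the robot's side; origin on the long leg; bystander
- bearing_shield: black plastic bearing shield, ring of 27 mm diameter, 4 mm thick, lying beside the cradle on the robot's side; bystander
- wheel: off-white skate wheel, 52 mm diameter, 32 mm tall, lying flat beside the cradle on the far side; bystander
- bearing: steel ball bearing, 22 mm diameter, 7 mm thick, lying flat beside the cradle on the far side; bystander
- parts_bowl: round magnetic steel parts bowl, 148 mm across, 32 mm tall, right of the cradle; origin at the middle of its underside; bystander
- acrylic_box: clear acrylic box with a sliding door, 118 x 160 x 85 mm, left of the cradle; origin at the middle of its underside; bystander
- screwdriver: screwdriver lying beyond the cradle; bystander
Things that resemble listed ones, but are neither listed nor needed, are in the scene too. What is shaped like the truck but brown or pink is not meant.

How it is judged (in metres and radians):
At the end, for the whole second after the job is handed in: Both keepers rest in their notches (joint 0.075 within 3.5 mm, still), the truck is within 6 mm of where it was and upright, and every bystander is within 30 mm of where it was (value of joint left_keeper between 0.0715 and 0.0785 m and velocity of joint left_keeper between -0.005 and 0.005 m/s and value of joint right_keeper between 0.0715 and 0.0785 m and velocity of joint right_keeper between -0.005 and 0.005 m/s and distance of truck from where it was at the start of the episode below 0.006 m and angle between truck's own z axis and vertical below 0.08 rad and distance of each of hex_key, bearing_shield, wheel, bearing, parts_bowl, acrylic_box, screwdriver from where it was at the start of the episode below 0.03 m); the robot touches nothing.
It fails at once if the left keeper is driven on past its notch (value of joint left_keeper above 0.088 m).
It fails at once if the right keeper is driven on past its notch (value of joint right_keeper above 0.088 m).
It fails at once if a keeper's upright plate is pinched from both sides ((contact force between the fingers and left_keeper_c2 above 2 N and contact force between the fingers and left_keeper_c3 above 2 N) or (contact force between the fingers and right_keeper_c2 above 2 N and contact force between the fingers and right_keeper_c3 above 2 N)).
It fails at once if the truck is lifted, tipped or shoved out of place (distance of truck from where it was at the start of the episode above 0.012 m or angle between truck's own z axis and vertical above 0.2 rad).
It fails at once if a bystander is lifted, carried or knocked away (distance of any of hex_key, bearing_shield, wheel, bearing, parts_bowl, acrylic_box, screwdriver from where it was at the start of the episode above 0.04 m).
It also fails if it takes over 53 s, if anything falls off the work surface, if the arm or the gripper's body presses on something with over 40 N, if the wrist force passes 120 N, or if a joint passes its speed limit or range.

ROBOT

A 6-joint arm with a two-finger parallel gripper is mounted at the origin on the work surface. World frame = base frame: x ahead of the robot, y to its left, z up, the work surface at z = 0. Lengths are in m, angles in degrees, forces in N, time in s.
With the tool pointing down it reaches from about 0.375 to 0.75 m from the base axis. Payload 9 kg.
Tool frame: the origin (TCP) lies where the fingers leave the gripper's body, on its centre line; the fingertips stand 73 mm ahead of it and the grasp point (between the pads) lies 54 mm ahead of it (robot.tip_reach is the distance from the TCP to the fingertips, in m); z points along the fingers, y is the direction in which the jaws open and shut (so a half turn about z gives the same grasp; the last joint's range is limited). The gripper opens to 85 mm and grips with 20 to 120 N. Pads are 22 mm wide; open, the fingers measure 114 mm over their backs; the gripper's body (76 mm by 85 mm) begins 54 mm behind the grasp point. The pads swing forward as they close: fully open they stand 13 mm farther back than shut.
Start: joints at [64.532, 5.964, 5.575, 89.605, 0, 77.527], TCP at [0.135, 0.585, 0.304] pointing down, gripper open.
Joint ranges: [-171.21, 171.21], [-48.23, 106.86], [-62.78, 66.21], [-105.2, 120.99], [-86.42, 89.51], [-180, 180]. Speed limits (degrees/s): [127.2, 127.2, 147.25, 180, 180, 180].

INTERFACE

Orientations are given as [roll, pitch, yaw] about the fixed x, y, z axes, in that order (R = Rz(yaw) Ry(pitch) Rx(roll)).
In Python, from plant import robot gives the robot as it stands. Calls block until the motion is done:
- robot.move_pose(position, orientation): joint-space move of the TCP to a pose.
- robot.line_to(position, vel=0.15, rotation=None, guard=None): straight line of the TCP; rotation=None keeps the orientation; vel is the mean speed in m/s. With guard (N) it stops when the force on the tool has changed by that much, and returns True; else False.
- robot.goto_joints(angles): joint-space move.
- robot.set_gripper(opening): finger opening in m; the grip force is fixed at half the most; returns when the fingers have stopped.
- robot.pause(seconds).
- robot.ik(position, orientation): joint angles nearest the present ones, or None.
- robot.observe(): the state.
- robot.grab_frame(name): name is "scene" or "top"; returns the picture (400x640x3 uint8, blue, green, red); there is no depth.
- robot.get_calibration(name): a dict with "vertical_fov" (degrees; the focal length in pixels is half the picture's height over the tangent of half this angle, whatever the lens; pixels are square), "cx", "cy" (the principal point, pixels), "rvec" (rotation vector, rad) and "tvec" (3), from world to camera coordinates, as OpenCV has them. Camera axes: x right, y down, z forward; pixel columns grow to the right and rows downward; lengths in m; the calibration is good to about 2 mm. A picture is of the moment at which its call begins. get_calibration takes no time and is no camera call.
A pose or a line that the arm cannot do raises robot.IKError and nothing moves.
- robot.job_done(): hands the job in, once; it reports no verdict.
The state is a dict: "time": time; "q": joint angles; "qvel": joint speeds; "joint_torque": joint torques, N m; "tool_pos": TCP position; "tcp_rot": TCP orientation; "ft_force": force on the tool from outside, world axes, zero at the start; "torque": the same for the moment, N m; "gripper_width": finger opening in m.
Only numpy, scipy, OpenCV 4.12 (cv2) and the standard library are available. Lean on these libraries where they do the work, as an engineer would, in place of code of your own. Each camera call takes 0.05 s, during which the arm holds its last target.

## Working session

There is one attempt and no reset: what is moved stays moved. The work goes in short steps, each a Python script; the robot and the scene stay as the last script left them, time stands still between calls to the robot, and variables do not carry over. Pictures are saved under pics/ and viewed, and the job is handed in when it is done.

```bash
mkdir -p pics; ls; python3 - <<'E'
from plant import robot
import cv2
for n in("scene","top"):
    f=robot.grab_frame(n); cv2.imwrite(f"pics/{n}0.png",f); print(n,robot.get_calibration(n))
s=robot.observe();print(s["time"],s["tool_pos"],s["tcp_rot"],robot.tip_reach)
E
```

```text
pics
scene {'vertical_fov': 53.90286882116592, 'cx': 322.25599723098463, 'cy': 195.7403335964406, 'rvec': array([ 1.07305742,  2.57636679, -0.78991894]), 'tvec': array([ 0.33860708, -0.25200585,  1.21778945])}
top {'vertical_fov': 47.82973413343221, 'cx': 321.5792741833199, 'cy': 197.5956889284552, 'rvec': array([ 2.17207234, -2.14405433,  0.18446974]), 'tvec': array([-0.02263471,  0.48419018,  1.27003903])}
0.1 [0.13482047 0.58444433 0.30320952] [-1.79933964e+02 -1.26810431e-02  1.67006750e+02] 0.0726
```

View pics/scene0.png

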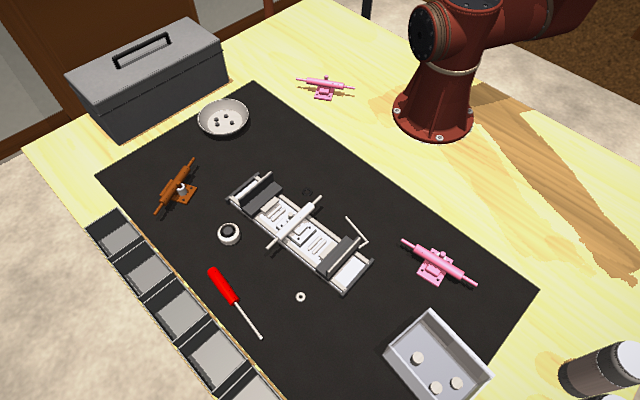

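View pics/top0.png

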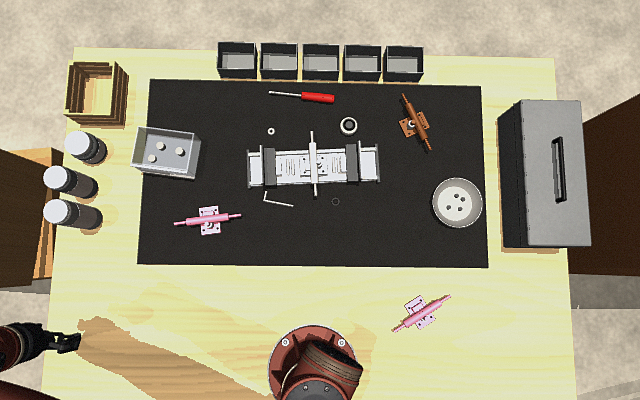

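The silver truck in the cradle is at (313,163) in the top picture. The lookalikes are brown (414,125), pink (208,220) and pink (420,312), and none of those is meant. The keepers are the dark bars at about (269,167), left, and (352,163), right. Next is a close crop of both views.

```bash
python3 - <<'E'
import cv2
f=cv2.imread("pics/top0.png")[120:215,235:395]; cv2.imwrite("pics/tc.png",cv2.resize(f,None,fx=5,fy=5,interpolation=cv2.INTER_CUBIC))
f=cv2.imread("pics/scene0.png")[165:300,215:385]; cv2.imwrite("pics/sc.png",cv2.resize(f,None,fx=4.4,fy=4.4,interpolation=cv2.INTER_CUBIC))
E
```

```text
(no output)
```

View pics/tc.png

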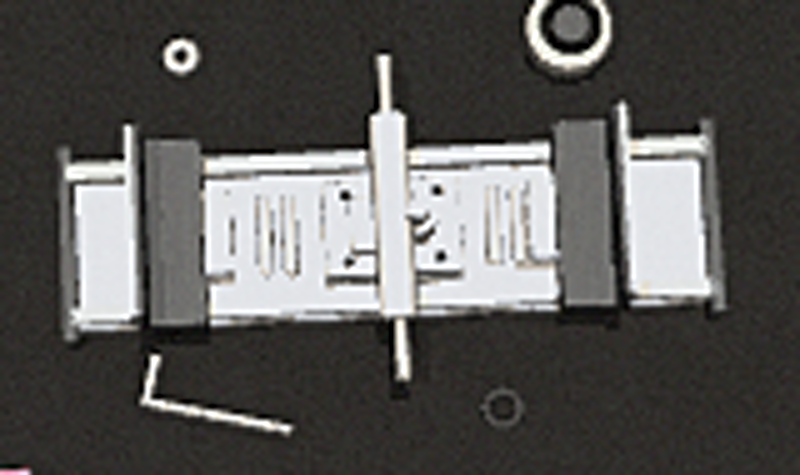

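View pics/sc.png

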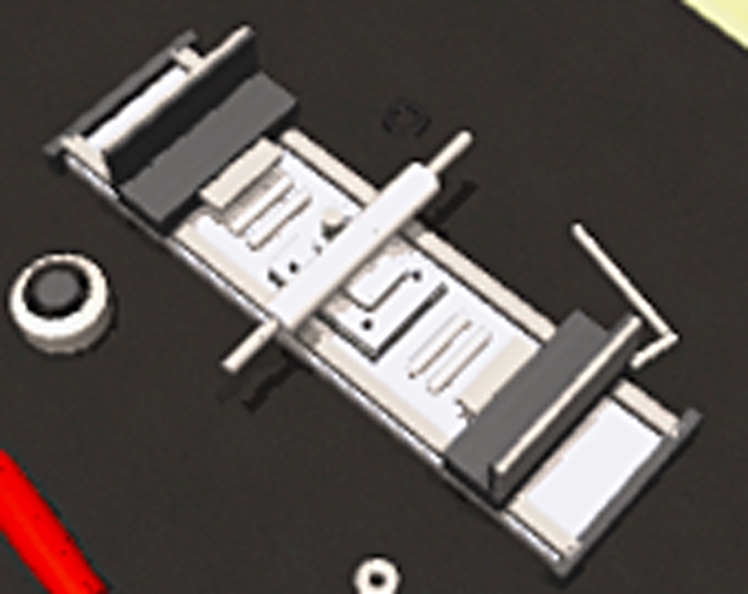

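```bash
cat > h.py <<'E'
import numpy as np, cv2
from plant import robot
def cam(n,shape=(400,640)):
    c=robot.get_calibration(n); f=200/np.tan(np.radians(c["vertical_fov"]/2))
    K=np.array([[f,0,c["cx"]],[0,f,c["cy"]],[0,0,1.]]); R,_=cv2.Rodrigues(c["rvec"]); return K,R,np.array(c["tvec"]).ravel(),c
def back(n,u,v,z):
    K,R,t,_=cam(n); d=R.T@np.linalg.solve(K,[u,v,1.]); o=-R.T@t; return o+d*(z-o[2])/d[2]
def proj(n,P):
    K,R,t,c=cam(n); return cv2.projectPoints(np.array(P,float).reshape(-1,3),c["rvec"],t,K,None)[0].reshape(-1,2)
E
python3 - <<'E'
from h import *
T=lambda u,v:(235+(u+.5)/5-.5,120+(v+.5)/5-.5)
S=lambda u,v:(215+(u+.5)/4.4-.5,165+(v+.5)/4.4-.5)
def p(l,n,uv,z): print(l,n,np.round(back(n,*uv,z)[:2],4))
for l,uv in dict(Lfar=(58,150),Lnear=(67,342),Rfar=(712,118),Rnear=(725,308)).items(): p(l,"top",T(*uv),.025)
for l,uv in dict(Rfar=(47,150),Rnear=(190,33),Lfar=(563,575),Lnear=(700,412)).items(): p(l,"scene",S(*uv),.025)
for l,uv in dict(LpF=(124,125),LpN=(129,318),RpF=(626,102),RpN=(631,297)).items(): p(l,"top",T(*uv),.08)
for l,uv in dict(LpF=(497,487),LpN=(641,322),RpF=(105,155),RpN=(248,27)).items(): p(l,"scene",S(*uv),.08)
for l,uv in dict(LbFi=(200,140),LbNi=(210,325),RbFi=(555,120),RbNi=(565,304)).items(): p(l,"top",T(*uv),.046)
for l,uv in dict(LbFi=(445,463),LbNi=(578,310),RbFi=(163,232),RbNi=(298,103)).items(): p(l,"scene",S(*uv),.046)
E
```

```text
Lfar top [0.6257 0.2074]
Lnear top [0.511  0.1982]
Rfar top [ 0.6522 -0.18  ]
Rnear top [ 0.5373 -0.1869]
Rfar scene [ 0.651  -0.1809]
Rnear scene [ 0.5372 -0.1883]
Lfar scene [0.6267 0.2035]
Lnear scene [0.5107 0.1943]
LpF top [0.627  0.1626]
LpN top [0.5161 0.1564]
RpF top [ 0.6457 -0.1225]
RpN top [ 0.5325 -0.1252]
LpF scene [0.6341 0.163 ]
LpN scene [0.5183 0.1528]
RpF scene [ 0.6464 -0.1193]
RpN scene [ 0.5341 -0.1309]
LbFi top [0.6278 0.1223]
LbNi top [0.5187 0.1137]
RbFi top [ 0.6436 -0.0846]
RbNi top [ 0.5343 -0.0908]
LbFi scene [0.6324 0.1261]
LbNi scene [0.5206 0.1143]
RbFi scene [ 0.6454 -0.079 ]
RbNi scene [ 0.535  -0.0912]
```

Both views agree. The cradle centre is about (0.5815, 0.0085) with yaw about 4°, and the end-to-end length measures 386 mm against 388 mm given. The slides are about 12.5 mm (left) and 29 mm (right). I'll check with an overlay, then check IK.

```bash
cat >> h.py <<'E'
C=np.array([0.5815,0.0085,0.003]); YAW=4.0
a=np.radians(YAW); RZ=np.array([[np.cos(a),-np.sin(a),0],[np.sin(a),np.cos(a),0],[0,0,1]])
def W(x,y,z): 
    p=C+RZ@np.array([x,y,0]); p[2]=z; return p
def overlay(f,n,sl,sr):
    f=cv2.resize(f,None,fx=4,fy=4,interpolation=cv2.INTER_CUBIC)
    def poly(P,c): cv2.polylines(f,[np.int32(np.round(proj(n,P)*4+1.5))],True,c,1)
    poly([W(x,y,.025) for x,y in((-.05,-.194),(.05,-.194),(.05,.194),(-.05,.194))],(0,255,0))
    for s,g in((sl,1),(sr,-1)):
        y=.163-s
        poly([W(-.055,g*y,.08),W(.055,g*y,.08),W(.055,g*y,.046),W(-.055,g*y,.046)],(0,0,255))
        poly([W(u,g*v,.046) for u,v in((-.055,y),(.055,y),(.055,y-.04),(-.055,y-.04))],(255,0,255))
    return f
E
python3 - <<'E'
from h import *
f=overlay(cv2.imread("pics/top0.png"),"top",.0125,.029)[470:860,920:1600]; cv2.imwrite("pics/to1.png",f)
f=overlay(cv2.imread("pics/scene0.png"),"scene",.0125,.029)[650:1210,860:1540]; cv2.imwrite("pics/so1.png",f)
for g in(1,-1):
  for yaw in(94,-86):
    for y in(.19,.09): 
      for z in(.126,.25):print(g,yaw,y,z,np.round(robot.ik(W(0,g*y,z),[180,0,yaw]),1) if robot.ik(W(0,g*y,z),[180,0,yaw]) is not None else None)
E
```

```text
1 94 0.19 0.126 [ 6.8  8.8 -9.9 71.2  0.  92.8]
1 94 0.19 0.25 [ 6.8  6.   0.  84.   0.  92.8]
1 94 0.09 0.126 [ -3.1   5.7 -13.3  71.    0.   82.9]
1 94 0.09 0.25 [-3.1  2.9 -3.3 83.9  0.  82.9]
1 -86 0.19 0.126 [  6.8   8.8  -9.9  71.2   0.  -87.2]
1 -86 0.19 0.25 [  6.8   6.    0.   84.    0.  -87.2]
1 -86 0.09 0.126 [ -3.1   5.7 -13.3  71.    0.  -97.1]
1 -86 0.09 0.25 [ -3.1   2.9  -3.3  83.9   0.  -97.1]
-1 94 0.19 0.126 [-29.   12.2  -6.2  71.6   0.   57. ]
-1 94 0.19 0.25 [-29.    9.5   3.8  84.3   0.   57. ]
-1 94 0.09 0.126 [-20.5   7.4 -11.5  71.1   0.   65.5]
-1 94 0.09 0.25 [-20.5   4.6  -1.5  83.9   0.   65.5]
-1 -86 0.19 0.126 [ -29.    12.2   -6.2   71.6    0.  -123. ]
-1 -86 0.19 0.25 [ -29.     9.5    3.8   84.3    0.  -123. ]
-1 -86 0.09 0.126 [ -20.5    7.4  -11.5   71.1    0.  -114.5]
-1 -86 0.09 0.25 [ -20.5    4.6   -1.5   83.9    0.  -114.5]
```

View pics/to1.png

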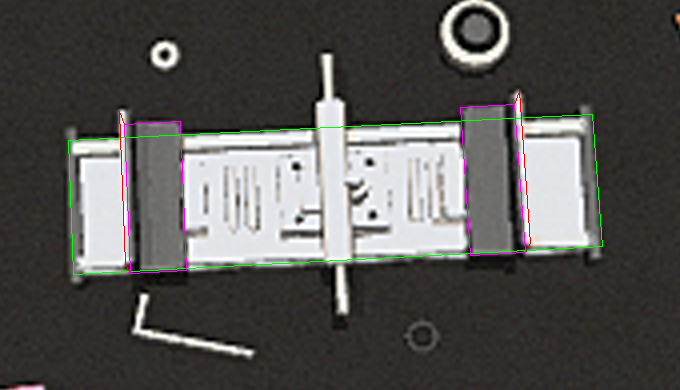

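View pics/so1.png

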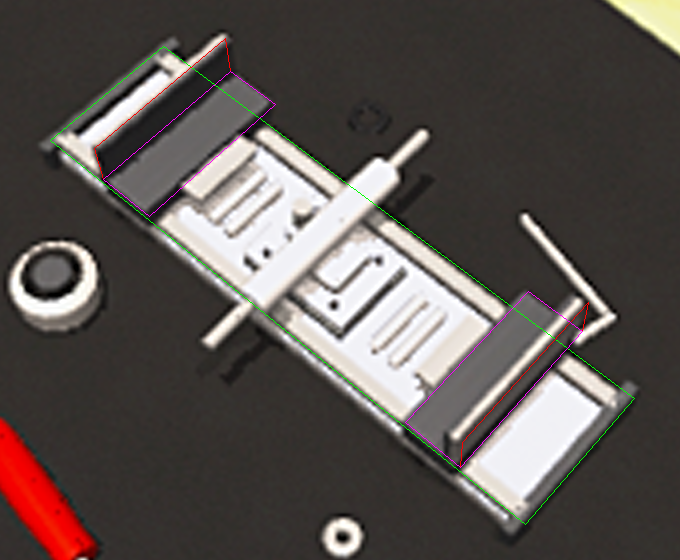

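The overlay fits both views to about 2 mm. I'll start with the left keeper: approach, find contact, then push with force feedback.

```bash
cat >> h.py <<'E'
ZP=.126
def cy(): 
    s=robot.observe(); p=RZ.T@(np.array(s["tool_pos"])-C); return p, RZ.T@np.array(s["ft_force"]), s["time"]
def approach(g,ystart):
    robot.move_pose(W(0,g*ystart,.24),[180,0,94])
    robot.line_to(W(0,g*ystart,ZP),vel=.15)
    p,F,t=cy(); print("down",np.round(p,4),np.round(F,2),round(t,2))
E
python3 - <<'E'
from h import *
robot.set_gripper(0.0)
print(robot.observe()["time"])
approach(1,.19)
F0=cy()[1]
hit=robot.line_to(W(0,.150,ZP),vel=.03,guard=1.0)
p,F,t=cy(); print(hit,np.round(p,4),np.round(F-F0,2),round(t,2))
cv2.imwrite("pics/l1.png",cv2.resize(robot.grab_frame("scene")[140:320,190:430],None,fx=3,fy=3))
E
```

```text
0.8667
down [0.0006 0.1901 0.1241] [ 0.14 -0.37  0.83] 3.88
True [-0.0003  0.1574  0.1225] [-0.59  0.82 -0.28] 4.87
```

View pics/l1.png

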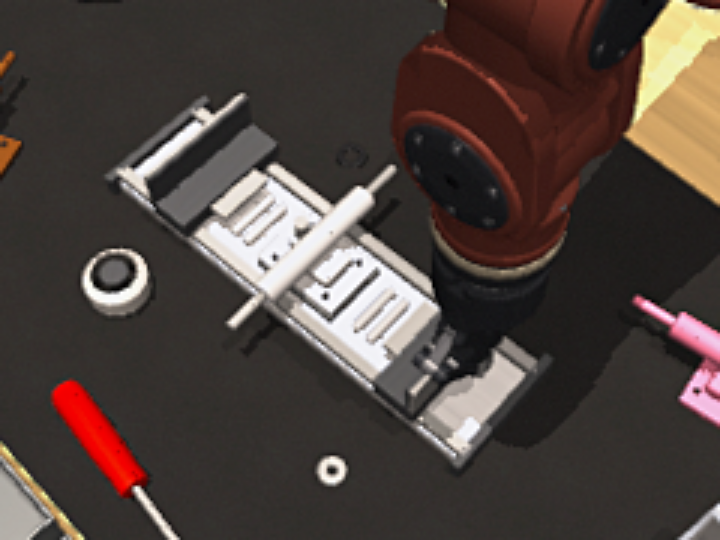

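```bash
cat >> h.py <<'E'
def push(g,yfrom,ymin,step=.001):
    """step inward; stop when the force, having passed 5 N, falls under 2 N"""
    robot.line_to(W(0,g*yfrom,ZP),vel=.04)
    y=yfrom; peak=0
    while y>ymin:
        y-=step; robot.line_to(W(0,g*y,ZP),vel=.015)
        p,F,t=cy(); f=g*F[1]; peak=max(peak,f)
        print(f"{y:.4f} {p[1]:.4f} f={f:.2f} Fx={F[0]:.2f} t={t:.2f}")
        if peak>5 and f<2: print("crest passed"); break
        if f>14: print("too hard"); break
E
python3 - <<'E'
from h import *
push(1,.118,.0955)
E
```

```text
0.1170 0.1171 f=-0.27 Fx=0.46 t=6.32
0.1160 0.1160 f=0.55 Fx=0.54 t=6.57
0.1150 0.1149 f=0.24 Fx=0.55 t=6.82
0.1140 0.1139 f=-0.02 Fx=-0.14 t=7.07
0.1130 0.1129 f=-0.55 Fx=0.35 t=7.32
0.1120 0.1119 f=-0.53 Fx=-0.77 t=7.57
0.1110 0.1110 f=0.90 Fx=-0.30 t=7.82
0.1100 0.1104 f=6.23 Fx=-0.21 t=8.07
0.1090 0.1098 f=7.42 Fx=-0.15 t=8.32
0.1080 0.1086 f=5.33 Fx=0.16 t=8.57
0.1070 0.1072 f=3.70 Fx=-0.85 t=8.82
0.1060 0.1057 f=1.16 Fx=-0.39 t=9.07
crest passed
```

```bash
python3 - <<'E'
from h import *
for y in(.105,.104,.103,.102):
    robot.line_to(W(0,y,ZP),vel=.015); robot.pause(.15)
    p,F,t=cy(); print(y,np.round(p,4),np.round(F,2),round(t,2))
cv2.imwrite("pics/l2.png",overlay(robot.grab_frame("top"),"top",.075,.029)[470:860,920:1600])
E
```

```text
0.105 [1.000e-04 1.048e-01 1.230e-01] [-0.06  0.17  0.6 ] 9.47
0.104 [0.    0.104 0.123] [ 0.44 -0.41 -0.26] 9.87
0.103 [-0.     0.103  0.123] [-0.18 -0.17 -0.23] 10.27
0.102 [0.    0.102 0.123] [ 0.44 -0.24  0.53] 10.67
```

View pics/l2.png

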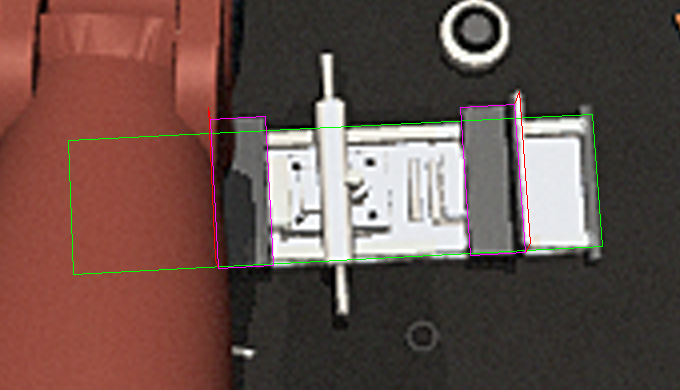

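The left keeper's inner edge sits on the predicted notch outline and the push force is zero. Now I'll back off and do the right one.

```bash
python3 - <<'E'
from h import *
robot.line_to(W(0,.13,ZP),vel=.1); robot.line_to(W(0,.13,.24),vel=.2)
cv2.imwrite("pics/l3.png",overlay(robot.grab_frame("scene"),"scene",.075,.029)[650:1210,860:1540])
approach(-1,.168)
push(-1,.117,.096)
y=None
E
```

```text
down [ 0.0006 -0.1681  0.1242] [-0.76  0.25  1.13] 13.97
0.1160 -0.1160 f=0.86 Fx=0.01 t=15.64
0.1150 -0.1149 f=1.04 Fx=-0.15 t=15.89
0.1140 -0.1139 f=0.50 Fx=-0.66 t=16.14
0.1130 -0.1130 f=1.79 Fx=-0.36 t=16.39
0.1120 -0.1124 f=5.18 Fx=-0.31 t=16.64
0.1110 -0.1119 f=8.42 Fx=-0.88 t=16.89
0.1100 -0.1108 f=6.03 Fx=0.03 t=17.14
0.1090 -0.1093 f=5.63 Fx=0.06 t=17.39
0.1080 -0.1077 f=1.07 Fx=-0.13 t=17.64
crest passed
```

View pics/l3.png

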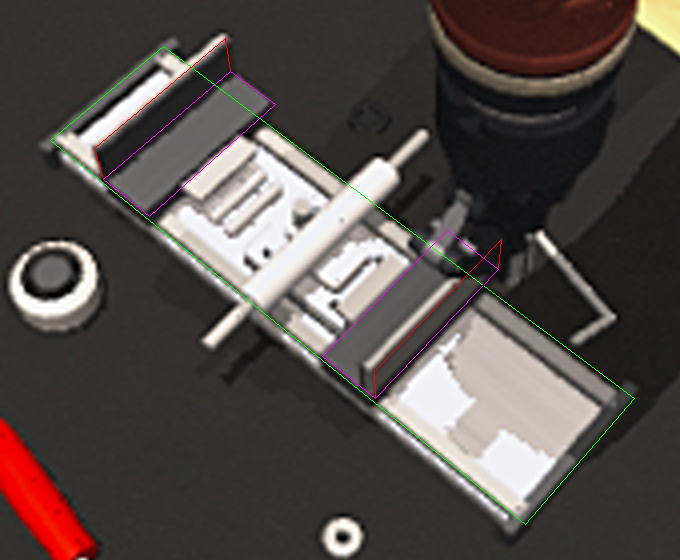

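The left keeper lies on the 0.075 outline. On the right, the same few extra millimetres as on the left, then retreat and look.

```bash
python3 - <<'E'
from h import *
for y in(.107,.106,.105,.104):
    robot.line_to(W(0,-y,ZP),vel=.015); robot.pause(.15)
    p,F,t=cy(); print(y,np.round(p,4),np.round(F,2),round(t,2))
robot.line_to(W(0,-.14,ZP),vel=.1); robot.line_to(W(0,-.14,.24),vel=.2)
robot.goto_joints([64.532,5.964,5.575,89.605,0,77.527])
print(robot.observe()["time"])
for n,b in(("top",(470,860,920,1600)),("scene",(650,1210,860,1540))):
    f=robot.grab_frame(n); cv2.imwrite(f"pics/{n}_end_full.png",f); cv2.imwrite(f"pics/{n}_end.png",overlay(f,n,.075,.075)[b[0]:b[1],b[2]:b[3]])
E
```

```text
0.107 [-0.     -0.1067  0.123 ] [ 0.11 -0.17  0.35] 18.04
0.106 [ 0.    -0.106  0.123] [-0.45  0.77  0.19] 18.44
0.105 [-0.    -0.105  0.123] [-0.07 -0.03 -0.18] 18.84
0.104 [ 0.    -0.104  0.123] [-0.87  1.17 -0.02] 19.24
23.4583
```

View pics/top_end.png

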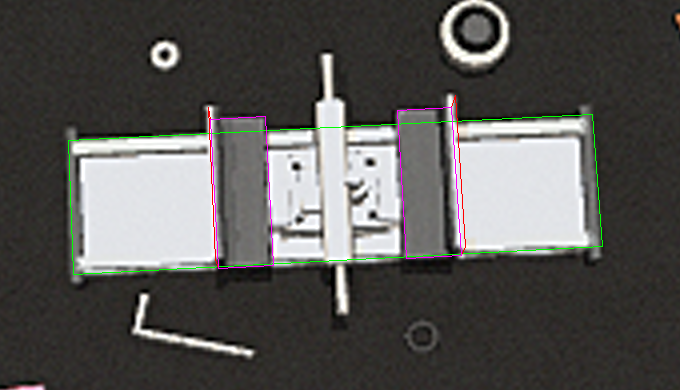

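View pics/scene_end.png

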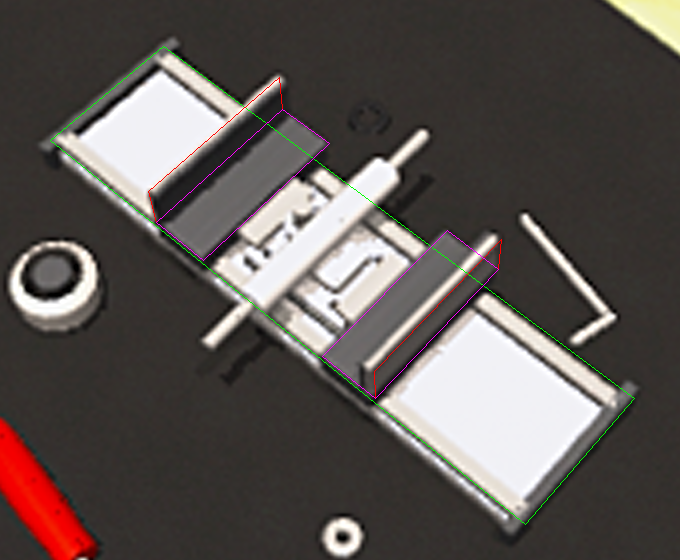

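View pics/top_end_full.png

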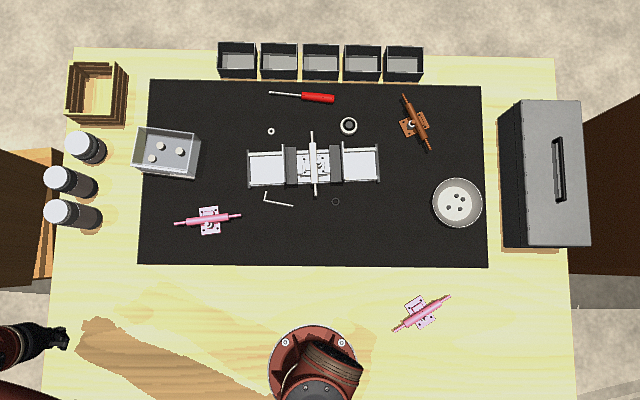

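```bash
python3 - <<'E'
from h import *
a=cv2.imread("pics/top0.png");b=cv2.imread("pics/top_end_full.png")
print(np.abs(a.astype(int)-b).sum(2)[85:270,130:490][:, :].max(), "moved cols:",[ (i*10+130) for i,v in enumerate((np.abs(a.astype(int)-b).sum(2)>150)[85:270,130:490].reshape(185,36,10).sum((0,2))) if v>8])
robot.job_done()
E
```

```text
739 moved cols: [260, 270, 280, 290, 320, 330, 340, 350, 360]
the job is handed in; nothing more can be done
```

Both keepers are in their notches and the job is handed in, at about 23.5 s of the 53 s allowed. I pushed each one from outside with the closed fingertips, moving in 1 mm steps near the rib. No verdict was reported, so what follows rests on my own checks.

- **Force:** the push peaked at 7.4 N on the left and 8.4 N on the right, then fell to about zero at the crest. I went about 4 mm further in 1 mm steps and then backed off. One reading on the right, at the last step, was 1.2 N. I took it as sensor noise, since similar values appeared with no contact.
- **Keeper position:** in both camera views the keepers lie on the outline drawn for 0.075, to about 1–2 mm. That is within the 3.5 mm tolerance, though the calibration itself is only good to about 2 mm.
- **Truck and bystanders:** comparing the top view before and after shows changes only in the columns the keepers crossed. By eye, the truck and all the bystanders look unmoved.
- **Robot:** the arm is back at its start pose, clear of everything.

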